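# Close the sample bath and fit its temperature probe

### The arm

A 7-joint arm with a two-finger parallel gripper is mounted at the origin on the work surface. World frame = base frame: x ahead of the robot, y to its left, z up, the work surface at z = 0. Lengths are in m, angles in rad, forces in N, time in s.
With the tool pointing down it reaches from about 0.425 to 0.825 m from the base axis. Payload 3.6 kg.
Tool frame: the origin (TCP) lies midway between the tips of the shut fingers; the grasp point (between the pads) lies 19 mm behind it (manip.grip_point_offset is the distance from the TCP to the grasp point, in m); z points along the fingers, y is the line along which they close (so a half turn about z gives the same grasp; the last joint's range is limited). The gripper opens to 85 mm and grips with 20 to 120 N. Pads are 22 mm wide; open, the fingers measure 114 mm over their backs; the gripper's body (76 mm by 85 mm) begins 54 mm behind the grasp point. The pads swing forward as they close: fully open they stand 13 mm farther back than shut.
Start: joints at [-1.282, 0.615, -0.013, 1.423, 0.008, 1.103, -0.04], TCP at [0.201, 0.618, 0.231] pointing down, gripper open.
Joint ranges: [-3.12, 3.12], [-0.3, 2.06], [-1.34, 1.32], [0.26, 2.42], [-1.36, 4.5], [0.01, 1.98], [-2.84, 2.84]. Speed limits (rad/s): [2.79, 2.79, 3.14, 3.14, 3.14, 3.14, 3.14].

### API

Orientations are given as a unit quaternion [w, x, y, z].
In Python, from rig import manip gives the robot as it stands.
- The arm moves only by the shell command python3 -m pendant 'ROWS' [OPENING] [FORCE]. ROWS is JSON, a list that holds one entry, the list of rows, each a list of 6 numbers: the shift along the tool's x, y, z in m, then the turn, a rotation vector about the tool's x, y, z in rad. In form: [[[dx, dy, dz, rx, ry, rz], ...]]. A call has 1 to 20 rows; each row shifts and turns the commanded pose from where the row before left it, along the tool's axes as they then stand; what a row does not reach is not made up. A row lasts 1/10 s, in which the tool goes at most 50 mm and 8.59 degrees, less where a joint would pass 70% of its speed; a pose out of reach is approached as far as the arm can. A call is refused whole if a number of a shift passes 0.05 or a number of a turn 0.15, either way. A call with a gripper value outside its range is refused whole. OPENING is the opening, from -1 (shut) to 1 (fully open), set as the call begins (- or left out, the last holds). The fingers move at their own pace and stop on an object; FORCE is the grip in N (left out, the last holds). Time passes only in rows, so rows that do not move let the fingers close. It gives the time, the measured TCP pose, the force, the opening and the grip force at its end, in the units of the state.
- manip.get_obs(): the state, without advancing time (a new reading comes with each control period).
- manip.snapshot(name): name is "scene" or "top" or "wrist"; returns a dict with "img" (420x560x3 uint8, red, green, blue), "mtx" (3x3 intrinsics, pixels), "R" (3x3) and "t" (3): a world point X has camera coordinates R X + t; the wrist camera has in their place "hand_eye" (4x4, takes a point from camera to tool coordinates, whose origin is the TCP and whose axes are the flange's). Camera axes: x right, y down, z forward; pixel columns grow to the right and rows downward; lengths in m; the calibration is good to about 2 mm. A picture is of the moment at which its call begins: read the wrist's pose just before it. There is no depth.
- manip.finish_job(): hands the job in; it is judged then, once.
Trained networks look in a picture, given as the dict that the camera call returned (one of the last four; its "shot" number tells which), for a name from the list of things; names that differ only in an ending like _2 or _b are one class to them, and where a whole thing is asked for, a point or a joint stands for the part that bears it (a point fixed in the world has none). Each returns a list of dicts, best first, with "score" (0 to 1); they miss things now and then, are a little off and sometimes report something else, mostly with a low value. They report only what shows in the picture. A call takes as long as a camera call. They do not tell look-alikes from the thing itself.
- manip.regions_of(query, picture): "mask" (420x560 bool, what is visible of it) and "uv" ([column, row] in pixels, amid what is visible of it).
The state is a dict: "time": time; "joint_positions": joint angles; "dq": joint speeds; "tau": joint torques, N m; "tcp_pos": TCP position; "tool_rot": TCP orientation; "force": force on the tool from outside, world axes, zero at the start; "moment": the same for the moment, N m; "grip_width": finger opening in m; "gripper_force": force on a finger pad.
Only numpy, scipy, OpenCV 4.12 (cv2) and the standard library are available. Lean on these libraries where they do the work, as an engineer would, in place of code of your own. Each camera call takes 0.05 s, during which the arm holds its last target. There are 200 camera calls.

### The job

First lower the aluminium cover plate over the two brass pins of the sample bath until it lies flush on the rim. Then take the temperature probe out of its white storage block and push its rod through the cover's slanted guide tube, against the stiff sliding contact inside the bath, until the blue grip sits home on the tube's mouth. Let go of everything, and do not tip or shift the bottles, jars and beaker standing about.

Things in the scene. Friction and masses are not known exactly. Their poses are not given: they have to be found in the camera images.
- bath: Small dry stainless sample bath with grey control panel along its -y side, fixed to the table. Open box 190 (x) x 150 (y) x 80 high, cavity open at the top (134 x 80), empty and 70 deep; panel is another 50 towards -y and 70 high. Origin: centre of the underside of the stainless box; z up.
- bath_seat (a point): Centre of the bath's top rim, 80 above the table. The cover's origin belongs here, with the cover's x and y along the bath's.
- contact (a joint): Copper contact disc, 22 dia, inside the bath on the guide's axis, facing up along it. Value: metres pushed down along the axis, 0 to 0.030. At value v the probe's tip meets it (24 mm - v) short of home; it slides only under about 7 N and stays where left, so this resistance is not yet the end stop.
- bath_pin0 (a point): Top of a brass locating pin on the rim, 10 dia, 18 tall, tapering to 5 dia over its top 5. At bath x +68, y +48, z 98.
- bath_pin1 (a point): Top of the second, identical locating pin. At bath x -30, y -53, z 98.
- cover: Loose aluminium plate 170 (x) x 130 (y) x 8, 0.45 kg, lying flat. Origin: centre of underside, z up. Black bar handle along x: bar 66 x 14 x 14 centred at x 12, y 0, z 43, a post under each end. Brass guide tube, 19 outside, 9.6 bore, 30 long above the plate: axis crosses the top face at x -45, y 0, leaning 25 deg from z, upper end towards -x. Fits the pins one way only.
- cover_hole0 (a point): Underside centre of the 12 dia through hole for bath_pin0 (cover x +68, y +48).
- cover_hole1 (a point): Underside centre of the 12 dia through hole for bath_pin1 (cover x -30, y -53).
- guide_mouth (a point): Centre of the guide tube's upper mouth, on its axis (cover x -57.7, y 0, z 35.2).
- guide_deep (a point): Point on the guide's axis 90 below the mouth (cover x -19.6, y 0, z -46.4): where the probe's tip lies when the probe is home.
- probe: Loose temperature probe, 60 g: steel rod 8 dia, 90 long, under a blue square grip 16 x 16 x 45. Origin: centre of the shoulder, i.e. the grip's underside; z runs up through the grip, rod points to -z. Starts upright in the holder, shoulder resting on the holder's top, 95 above the table.
- probe_tip (a point): Tip of the probe's rod, 90 below the shoulder, tapering to 4 dia over the last 4.
- holder: White storage block for the probe, 75 x 75 x 95 high, with an 11 dia vertical hole at its centre; fixed. Origin: centre of its underside.
- amber1: Bystander: amber jar with blue cap, 60 dia x 125 high, standing on the table, origin at the centre of its underside. Leave it alone.
- amber2: Bystander: amber jar with blue cap, 60 dia x 125 high, standing on the table, origin at the centre of its underside. Leave it alone.
- clear1: Bystander: clear bottle with black cap, 56 dia x 110 high, standing on the table, origin at the centre of its underside. Leave it alone.
- clear2: Bystander: green-glass bottle with white cap, 56 dia x 110 high, standing on the table, origin at the centre of its underside. Leave it alone.
- beaker: Bystander: open glass beaker, 70 dia x 70 high, standing on the table, origin at the centre of its underside. Leave it alone.
Things that resemble listed ones, but are neither listed nor needed, are in the scene too. Several things have the shape of the cover; the one meant has the colours described above.

How it is judged:
By the outcome, as a careful person would: the job done as asked, in the order asked, and still so for the second after the job is handed in, with the robot touching nothing.
It also fails if it takes over 64 s, if anything falls off the work surface, if the arm or the gripper's body presses on something with over 40 N, if the wrist force passes 120 N, or if a joint passes its speed limit or range.

## Working session

There is one attempt and no reset: what is moved stays moved. The work goes in short steps, Python scripts to look and compute and a shell command to move; the robot and the scene stay as the last step left them, time stands still between calls to the robot, and variables do not carry over. Pictures are saved under pics/ and viewed, at most 10 in all, crops included, and the job is handed in when it is done.

```bash
ls; mkdir -p pics; python3 - <<'E'
from rig import manip
import cv2,numpy as np
o=manip.get_obs();print({k:np.round(v,4).tolist() for k,v in o.items()})
a=manip.snapshot("scene");b=manip.snapshot("top")
for s in(a,b):print(s["mtx"].tolist(),np.round(s["R"],3).tolist(),s["t"])
cv2.imwrite("pics/a.png",a["img"][...,::-1]);cv2.imwrite("pics/b.png",b["img"][...,::-1])
for q in["cover","probe","bath","holder","cover_hole0","guide_mouth","bath_pin0","bath_pin1","amber1","clear1","beaker"]:
  for n,s in(("scene",a),("top",b)):
    print(q,n,[(round(r["score"],2),np.round(r["uv"]).tolist(),int(r["mask"].sum())) for r in manip.regions_of(q,s)])
E
```

```text
pics
{'time': 0.0, 'joint_positions': [-1.2825, 0.6159, -0.0126, 1.4249, 0.0081, 1.1034, -0.0404], 'dq': [-0.0006, 0.0, 0.001, 0.0012, -0.0004, -0.0001, 0.0002], 'tau': [-0.0003, -46.9221, 0.2593, -17.1029, 0.01, 0.0098, 0.0], 'tcp_pos': [0.201, 0.6173, 0.2301], 'tool_rot': [-0.0002, 0.1567, 0.9876, -0.0013], 'force': [1.0962, -0.0627, 0.3697], 'moment': [0.0335, 0.0482, -0.0682], 'gripper_force': 0.0, 'grip_width': 0.0856}
[[384.1709018384245, 0.0, 281.573591141534], [0.0, 384.1709018384245, 212.0160697858405], [0.0, 0.0, 1.0]] [[-0.599, 0.801, -0.007], [0.454, 0.332, -0.827], [-0.66, -0.498, -0.563]] [ 0.36836366 -0.17674253  1.63529693]
[[542.0716662757931, 0.0, 283.8413570497497], [0.0, 542.0716662757931, 206.53383174420236], [0.0, 0.0, 1.0]] [[-0.017, -1.0, 0.01], [-0.998, 0.017, -0.064], [0.064, -0.011, -0.998]] [-0.05442966  0.53492694  1.87973414]
cover scene [(0.91, [213.0, 167.0], 643), (0.66, [241.0, 193.0], 865)]
cover top [(0.9, [434.0, 254.0], 1680), (0.8, [358.0, 230.0], 1874), (0.42, [252.0, 257.0], 275)]
probe scene [(0.48, [406.0, 238.0], 111), (0.29, [243.0, 193.0]
[... 636 characters left out ...]
(0.97, [433.0, 254.0], 1807), (0.74, [356.0, 230.0], 1725)]
bath_pin0 scene [(0.59, [288.0, 243.0], 4143), (0.29, [182.0, 188.0], 386)]
bath_pin0 top [(0.74, [253.0, 176.0], 3388)]
bath_pin1 scene [(0.59, [288.0, 243.0], 4143), (0.29, [182.0, 188.0], 386)]
bath_pin1 top [(0.74, [253.0, 176.0], 3388)]
amber1 scene [(0.81, [440.0, 301.0], 1265), (0.72, [348.0, 284.0], 1030)]
amber1 top [(0.86, [122.0, 182.0], 367), (0.84, [178.0, 155.0], 297), (0.26, [354.0, 234.0], 1878)]
clear1 scene [(0.73, [192.0, 215.0], 410), (0.54, [183.0, 186.0], 349)]
clear1 top [(0.6, [351.0, 152.0], 236)]
beaker scene [(0.83, [330.0, 202.0], 412), (0.46, [242.0, 193.0], 892)]
beaker top [(0.73, [254.0, 258.0], 314)]
```

```bash
python3 - <<'E'
import cv2
b=cv2.imread("pics/b.png");a=cv2.imread("pics/a.png")
cv2.imwrite("pics/b2.png",cv2.resize(b[110:310,90:490],None,fx=2,fy=2,interpolation=cv2.INTER_CUBIC))
cv2.imwrite("pics/a2.png",cv2.resize(a[130:350,150:500],None,fx=2.2,fy=2.2,interpolation=cv2.INTER_CUBIC))
E
```

```text
(no output)
```

View pics/b2.png

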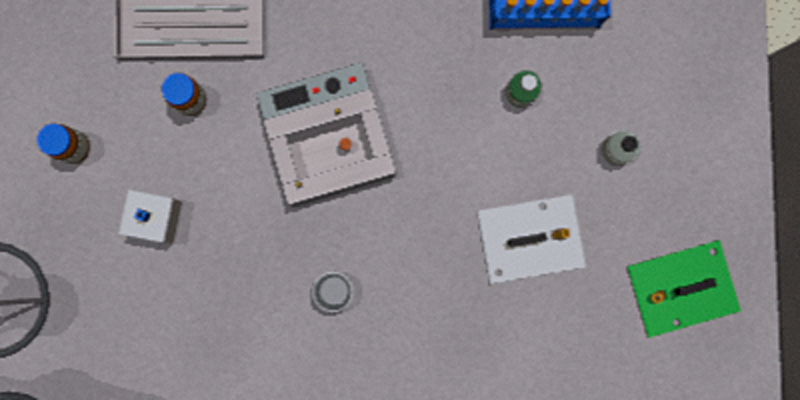

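View pics/a2.png

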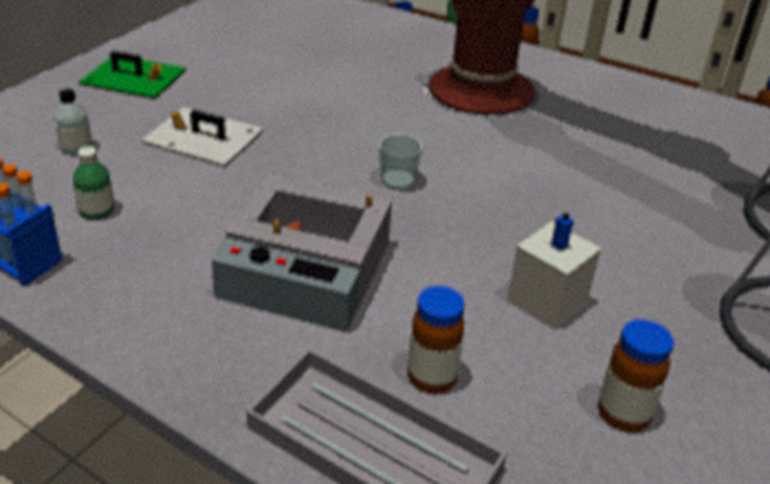

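The top view (crop ×2, offset 90,110) shows the aluminium cover at crop (532,238), with its tube to the right and its holes at (543,206) and (499,272). The green plate is a decoy. The bath has its panel towards +x and pins at (337,111) and (298,184). The probe sits in its holder at (142,214). The scene view agrees.

```bash
cat > h.py <<'E'
from rig import manip
import numpy as np, cv2
from scipy.spatial.transform import Rotation as Ro
def rot(q): return Ro.from_quat(q,scalar_first=True)
def shot(name):
    o=manip.get_obs(); s=manip.snapshot(name)
    if name=="wrist":
        T=np.eye(4);T[:3,:3]=rot(o["tool_rot"]).as_matrix();T[:3,3]=o["tcp_pos"]
        C=np.linalg.inv(T@s["hand_eye"]);s["R"]=C[:3,:3];s["t"]=C[:3,3]
    return s
def at_z(s,uv,z):
    c=-s["R"].T@s["t"];d=s["R"].T@np.linalg.inv(s["mtx"])@[uv[0],uv[1],1]
    return c+d*(z-c[2])/d[2]
def proj(s,X):
    p=s["mtx"]@(s["R"]@np.asarray(X)+s["t"]);return p[:2]/p[2]
def tri(ss,uvs):  # least squares ray intersection
    A=0;b=0
    for s,uv in zip(ss,uvs):
        c=-s["R"].T@s["t"];d=s["R"].T@np.linalg.inv(s["mtx"])@[uv[0],uv[1],1];d/=np.linalg.norm(d)
        P=np.eye(3)-np.outer(d,d);A=A+P;b=b+P@c
    X=np.linalg.solve(A,b);return X,[np.round(proj(s,X)-uv,1).tolist() for s,uv in zip(ss,uvs)]
def goal(pos,yaw_y=None,R=None):
    """print shift (tool axes) and turn from present pose to TCP pos, tool down with y at world angle yaw_y deg"""
    o=manip.get_obs();r=rot(o["tool_rot"])
    if R is None:
        best=None
        for k in(0,180):
            a=np.radians(yaw_y+k);y=np.array([np.cos(a),np.sin(a),0]);z=np.array([0,0,-1.]);M=np.column_stack([np.cross(y,z),y,z])
            d=(r.inv()*Ro.from_matrix(M)).as_rotvec()
            if best is None or np.linalg.norm(d)<np.linalg.norm(best):best=d
        d=best
    else: d=(r.inv()*Ro.from_matrix(R)).as_rotvec()
    dw=np.array(pos)-o["tcp_pos"]
    print("turn",np.round(d,4),"shift before turn (tool)",np.round(r.inv().apply(dw),4),"after turn",np.round((r*Ro.from_rotvec(d)).inv().apply(dw),4),"world",np.round(dw,4))
E
python3 - <<'E'
from h import *
a=shot("scene");b=shot("top");w=shot("wrist")
print(np.round(w["hand_eye"],3).tolist(),w["mtx"][0,0])
f=lambda c:(90+c[0]/2,110+c[1]/2)
g=lambda c:(150+c[0]/2.2,130+c[1]/2.2)
for n,c,z in[("cov hole0",(499,272),.008),("cov hole1",(543,206),.008),("handle",(528,240),.05),("mouth",(563,233),.035),("pin1",(337,111),.098),("pin0",(298,184),.098),("grip",(141,212),.14),("beaker",(332,291),.07),("clear1",(629,143),.11),("clear2",(529,82),.11),("amb",(55,138),.125),("amb2",(178,88),.125)]:
    print(n,np.round(at_z(b,f(c),z),3))
for n,c,d in[("handle",(528,240),(208,120)),("pin1",(337,111),(277,222)),("pin0",(298,184),(368,198)),("grip",(141,212),(565,217))]:
    X,e=tri([b,a],[f(c),g(d)]);print(n,np.round(X,3),e)
E
```

```text
[[-0.0, -0.944, -0.329, 0.085], [1.0, -0.0, -0.0, 0.0], [0.0, -0.329, 0.944, -0.143], [0.0, 0.0, 0.0, 1.0]] 294.164297500436
cov hole0 [ 0.393 -0.256  0.008]
cov hole1 [ 0.507 -0.337  0.008]
handle [ 0.447 -0.303  0.05 ]
mouth [ 0.458 -0.366  0.035]
pin1 [0.669 0.02  0.098]
pin0 [0.546 0.087 0.098]
grip [0.502 0.341 0.14 ]
beaker [0.366 0.034 0.07 ]
clear1 [ 0.605 -0.468  0.11 ]
clear2 [ 0.711 -0.303  0.11 ]
amb [0.627 0.485 0.125]
amb2 [0.707 0.282 0.125]
handle [ 0.447 -0.304  0.037] [[-0.2, 0.2], [-0.2, -0.0]]
pin1 [0.669 0.02  0.095] [[0.0, -0.0], [0.0, 0.0]]
pin0 [0.547 0.087 0.092] [[0.1, -0.1], [0.2, 0.0]]
grip [0.501 0.342 0.144] [[-0.6, 0.2], [-0.8, 0.0]]
```

```bash
python3 - <<'E'
from h import *
goal([.50,.33,.30],15.5)
E
```

```text
turn [-1.000e-04 -0.000e+00  9.855e-01] shift before turn (tool) [-0.3733 -0.1814 -0.0687] after turn [-0.3574  0.2109 -0.0687] world [ 0.2988 -0.288   0.0687]
```

```bash
python3 -m pendant '[[[0,0,-0.01,0,0,0.14],[0,0,-0.01,0,0,0.14],[0,0,-0.01,0,0,0.14],[0,0,-0.01,0,0,0.14],[0,0,-0.01,0,0,0.14],[0,0,-0.01,0,0,0.14],[0,0,-0.01,0,0,0.14],[-0.04,0.023,0,0,0,0],[-0.04,0.023,0,0,0,0],[-0.04,0.023,0,0,0,0],[-0.04,0.023,0,0,0,0],[-0.04,0.023,0,0,0,0],[-0.04,0.023,0,0,0,0],[-0.04,0.023,0,0,0,0],[-0.04,0.023,0,0,0,0],[-0.037,0.027,0,0,0,0],[0,0,0,0,0,0]]]' 1 40
python3 - <<'E'
from h import *
s=shot("wrist");cv2.imwrite("pics/w1.png",s["img"][...,::-1])
print(manip.get_obs()["tcp_pos"])
for q in("probe","holder"):
  for r in manip.regions_of(q,s): print(q,r["score"],r["uv"],cv2.minAreaRect(np.argwhere(r["mask"])[:,::-1].astype(np.int32)))
goal([.60,.03,.32],15.5)
E
```

```text
time: 3.05
tcp_pos: [0.5079, 0.3237, 0.3017]
tool_rot: [0.004, 0.609, 0.793, -0.001]
force: [-0.4, 0.0, 0.4]
grip_width: 0.0855
gripper_force: 0.0
[0.50468867 0.32781221 0.30143027]
holder 0.7 [282.3, 163.6] ((280.54461669921875, 166.5824432373047), (66.28409576416016, 67.27185821533203), 27.89727020263672)
turn [-0.0008 -0.0012  0.0059] shift before turn (tool) [-0.3182  0.0126 -0.0192] after turn [-0.3182  0.0145 -0.0189] world [ 0.099  -0.3027  0.0189]
```

View pics/w1.png

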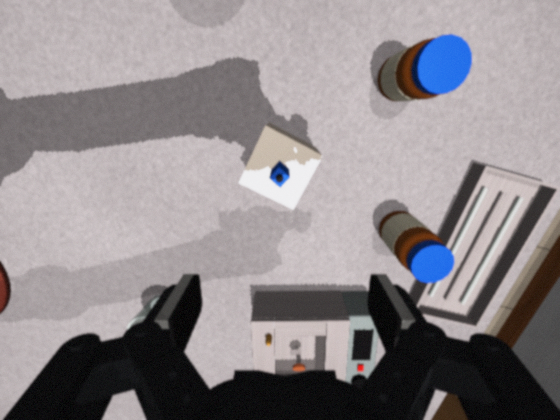

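The wrist view shows the holder top at about (281,167) and the grip at about (279,175), turned diagonally relative to the holder. Next I look at the bath.

```bash
python3 -m pendant '[[[-0.042,0.0015,-0.002,0,0,0],[-0.042,0.0015,-0.002,0,0,0],[-0.042,0.0015,-0.002,0,0,0],[-0.042,0.0015,-0.002,0,0,0],[-0.042,0.0015,-0.002,0,0,0],[-0.042,0.0015,-0.002,0,0,0],[-0.042,0.0015,-0.002,0,0,0],[-0.042,0.0015,-0.002,0,0,0],[0,0,0,0,0,0],[0,0,0,0,0,0]]]'
python3 - <<'E'
from h import *
s=shot("wrist");cv2.imwrite("pics/w2.png",s["img"][...,::-1])
o=manip.get_obs();print(o["tcp_pos"],rot(o["tool_rot"]).as_matrix().round(3).tolist())
np.savez("w2.npz",**{k:s[k] for k in("R","t","mtx","img")})
for X in([.669,.02,.098],[.547,.087,.098]):print(proj(s,X))
goal([.46,-.33,.25],8.8)
E
```

```text
time: 4.2
tcp_pos: [0.6045, 0.0132, 0.3172]
tool_rot: [-0.001, 0.603, 0.798, 0.0]
force: [0.6, 0.6, -0.1]
grip_width: 0.0855
gripper_force: 0.0
[0.60437158 0.014957   0.31708366] [[-0.276, 0.961, -0.001], [0.961, 0.276, 0.002], [0.002, -0.0, -1.0]]
[334.6002539 193.0980959]
[253.93502594 111.43109382]
turn [-0.0002 -0.0024  0.126 ] shift before turn (tool) [-0.2919 -0.234   0.0664] after turn [-0.3188 -0.1954  0.0671] world [-0.1444 -0.345  -0.0671]
```

View pics/w2.png

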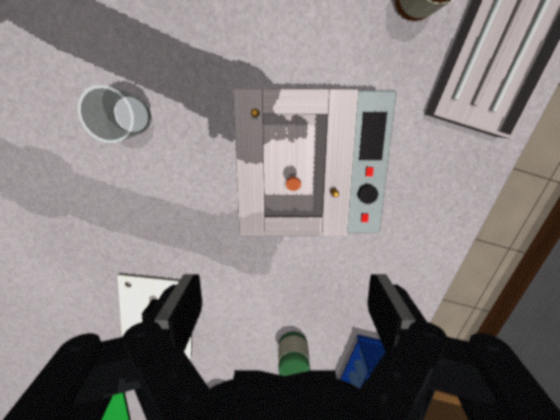

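The pins show at (254,112) and (335,193), within about 1 px of the prediction, and the contact is at (293,184). Next I move over the cover.

```bash
python3 -m pendant '[[[0,0,0.007,0,0,0.126],[-0.035,-0.022,0.006,0,0,0],[-0.035,-0.022,0.006,0,0,0],[-0.035,-0.022,0.006,0,0,0],[-0.035,-0.022,0.006,0,0,0],[-0.035,-0.022,0.006,0,0,0],[-0.035,-0.022,0.006,0,0,0],[-0.035,-0.022,0.006,0,0,0],[-0.035,-0.022,0.006,0,0,0],[-0.035,-0.022,0.006,0,0,0],[0,0,0.006,0,0,0],[0,0,0,0,0,0],[0,0,0,0,0,0]]]'
python3 - <<'E'
from h import *
s=shot("wrist");cv2.imwrite("pics/w3.png",s["img"][...,::-1])
o=manip.get_obs();print(o["tcp_pos"],rot(o["tool_rot"]).as_matrix().round(3).tolist())
np.savez("w3.npz",**{k:s[k] for k in("R","t","mtx","img")})
for X in([.393,-.256,.008],[.507,-.337,.008],[.447,-.303,.05],[.458,-.366,.035]):print(proj(s,X))
w=np.load("w2.npz");hsv=cv2.cvtColor(w["img"],cv2.COLOR_RGB2HSV)
m=((hsv[...,0]>12)&(hsv[...,0]<30)&(hsv[...,1]>100)).astype(np.uint8)
for c in cv2.connectedComponentsWithStats(m)[2:]:print(np.round(c[:20],1).tolist())
E
```

```text
time: 5.55
tcp_pos: [0.458, -0.3258, 0.2502]
tool_rot: [-0.0, 0.65, 0.76, 0.001]
force: [1.2, -0.2, -0.5]
grip_width: 0.0855
gripper_force: 0.0
[ 0.45802719 -0.32607619  0.25039106] [[-0.155, 0.988, 0.001], [0.988, 0.155, 0.002], [0.001, 0.001, -1.0]]
[241.09152998 118.22384443]
[318.6475332  194.27268043]
[277.85894738 168.14358376]
[279.31587158 215.58946525]
[[0, 0, 560, 420, 232964], [396, 0, 4, 4, 6], [432, 0, 3, 1, 3], [438, 1, 1, 1, 1], [440, 1, 2, 2, 2], [446, 0, 2, 1, 2], [397, 5, 5, 7, 11], [400, 4, 1, 1, 1], [403, 10, 4, 5, 6], [402, 13, 1, 1, 1], [402, 15, 1, 1, 1], [406, 16, 1, 1, 1], [408, 16, 2, 3, 3], [412, 17, 1, 1, 1], [414, 18, 1, 2, 2], [417, 18, 4, 1, 4], [251, 109, 8, 8, 48], [331, 189, 8, 8, 46], [556, 198, 4, 8, 11], [553, 206, 3, 2, 4]]
[[277.9, 208.4], [397.7, 1.7], [433.0, 0.0], [438.0, 1.0], [440.5, 1.5], [446.5, 0.0], [399.0, 7.9], [400.0, 4.0], [404.2, 12.2], [402.0, 13.0], [402.0, 15.0], [406.0, 16.0], [408.3, 17.0], [412.0, 17.0], [414.0, 18.5], [418.5, 18.0], [254.6, 112.4], [334.4, 192.4], [558.0, 201.2], [554.0, 206.5]]
```

View pics/w3.png

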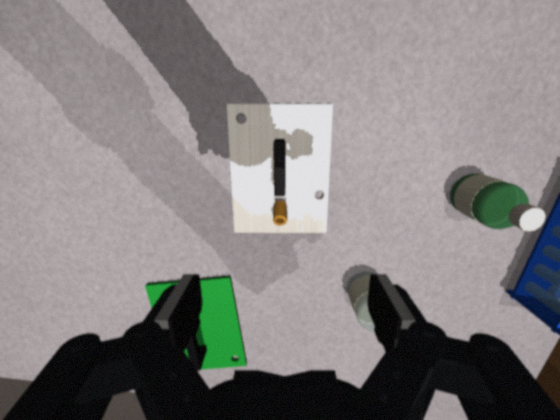

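Holes at (241,118) and (319,195), handle at (279,167) and tube at (280,213) all match the predictions, and the tool is aligned with the cover. I refine the cover and bath poses and check the heights with two views.

```bash
python3 - <<'E'
from h import *
w3=dict(np.load("w3.npz"));w2=dict(np.load("w2.npz"));b=shot("top")
f=lambda c:(90+c[0]/2,110+c[1]/2)
g=cv2.cvtColor(w3["img"],cv2.COLOR_RGB2GRAY).astype(float)
def cen(u,v,r=9,dark=True):
    u,v=int(u),int(v);p=g[v-r:v+r+1,u-r:u+r+1];k=np.clip(np.median(p)*.85-p,0,None)
    Y,X=np.mgrid[v-r:v+r+1,u-r:u+r+1];return (k*X).sum()/k.sum(),(k*Y).sum()/k.sum()
h0=cen(241,118);h1=cen(319,195,7);print(h0,h1)
def pose(P0,P1,n):
    d=P0-P1;yaw=np.arctan2(d[1],d[0])-np.arctan2(101,98)
    R=np.array([[np.cos(yaw),-np.sin(yaw)],[np.sin(yaw),np.cos(yaw)]])
    o=((P0+P1)[:2]-R@[.038,-.005])/2
    print(n,np.linalg.norm(d[:2]),"yaw",np.degrees(yaw),"o",o.round(4));return R,o
R,o=pose(at_z(w3,h0,.006),at_z(w3,h1,.006),"cover")
print("handle g",R@[.003,0]+o,"pred px",proj(w3,[*(R@[.012,0]+o),.05]),proj(w3,[*(R@[-.0577,0]+o),.035]))
goal([*(R@[.003,0]+o),.024],np.degrees(yaw:=np.arctan2(R[1,0],R[0,0]))-90)
pose(at_z(w2,(254.8,112.2),.097),at_z(w2,(334.4,192.2),.097),"bath wrist")
pose(at_z(b,f((298,184)),.097),at_z(b,f((337,111)),.097),"bath top")
for n,c,d in(("handle",(528,240),(279.3,167)),("hole0",(499,272),h0),("hole1",(543,206),h1)):
    X,e=tri([b,w3],[f(c),d]);print(n,X.round(3),e)
for n,c,d in(("pin0",(298,184),(254.8,112.2)),("pin1",(337,111),(334.4,192.2))):
    X,e=tri([b,w2],[f(c),d]);print(n,X.round(3),e)
E
```

```text
(np.float64(240.434378286621), np.float64(117.8113548720409)) (np.float64(319.58746165005823), np.float64(195.29669179727446))
cover 0.14344495782242797 yaw 98.78424154502832 o [ 0.4508 -0.3164]
handle g [ 0.45034012 -0.31340534] pred px [279.32936005 169.67334036] [279.69376142 221.09122011]
turn [ 0.0012 -0.0008  0.0017] shift before turn (tool) [ 0.0139 -0.0056  0.2265] after turn [ 0.0141 -0.0054  0.2265] world [-0.0075  0.0131 -0.2265]
bath wrist 0.1372273336839772 yaw 105.58168913324752 o [0.611  0.0347]
bath top 0.13937142495620225 yaw 105.36126948328013 o [0.6102 0.0349]
handle [ 0.448 -0.309  0.005] [[0.0, -0.2], [-0.4, -0.2]]
hole0 [ 0.393 -0.256  0.013] [[-0.0, -0.0], [-0.1, 0.1]]
hole1 [ 0.506 -0.335  0.022] [[0.1, 0.0], [0.1, -0.1]]
pin0 [0.547 0.087 0.093] [[0.2, -0.1], [-0.2, -0.7]]
pin1 [0.669 0.02  0.095] [[-0.0, -0.0], [-0.0, 0.0]]
```

```bash
python3 -m pendant '[[[0.003,-0.001,0.03,0,0,0],[0.003,-0.001,0.03,0,0,0],[0.003,-0.001,0.03,0,0,0],[0.003,-0.001,0.02,0,0,0],[0,-0.001,0,0,0,0],[0,0,0,0,0,0],[0,0,0,0,0,0]]]'
python3 - <<'E'
from h import *
s=shot("wrist")
np.savez("w4.npz",**{k:s[k] for k in("R","t","mtx","img")})
cv2.imwrite("pics/w4.png",s["img"][60:330,140:440,::-1].repeat(2,0).repeat(2,1))
E
```

```text
time: 6.35
tcp_pos: [0.4506, -0.3184, 0.1419]
tool_rot: [0.002, 0.652, 0.758, 0.0]
force: [0.2, -0.2, -0.2]
grip_width: 0.0855
gripper_force: 0.0
```

View pics/w4.png

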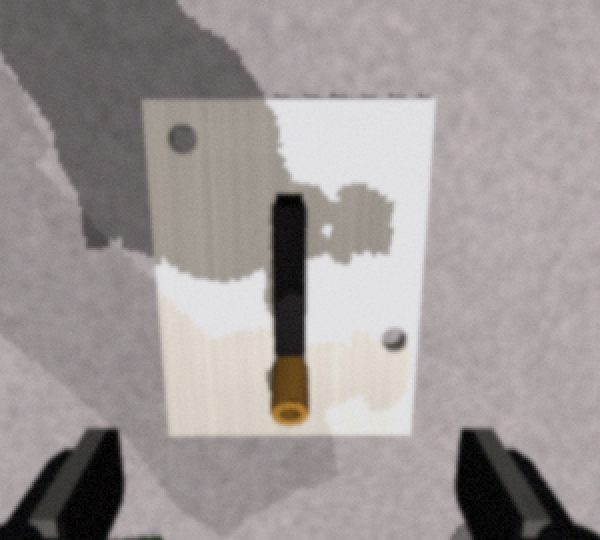

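```bash
python3 - <<'E'
from h import *
s=dict(np.load("w4.npz"))
obj=np.array([[68,48,8],[-30,-53,8],[85,65,8],[85,-65,8],[-85,-65,8],[-85,65,8],[-57.7,0,35.2]],float)/1000
px=np.array([[182,139],[394,340],[142,99],[436,98],[412,436],[168,437],[290,413]],float)/2+[140,60]-.25
ok,rv,tv=cv2.solvePnP(obj,px,s["mtx"],None)
C=Ro.from_rotvec(rv.ravel()).as_matrix()
W=s["R"].T@C;p=s["R"].T@(tv.ravel()-s["t"])
print("pos",p.round(4),"axes",W.round(3).tolist())
e=cv2.projectPoints(obj,rv,tv,s["mtx"],None)[0][:,0]-px;print(e.round(1).tolist())
yaw=np.arctan2(W[1,0],W[0,0]);print(np.degrees(yaw))
# constrained flat on z=0
from scipy.optimize import least_squares
def res(q,z=0):
    R=Ro.from_euler("z",q[2]).as_matrix();return np.concatenate([proj(s,R@x+[q[0],q[1],z]) for x in obj])-px.ravel()
for z in(0,.005): 
    r=least_squares(res,[*p[:2],yaw],args=(z,));print(z,r.x.round(4),r.cost,np.degrees(r.x[2]),r.fun.round(1).tolist())
r4=least_squares(lambda q:res(q[:3],q[3]),[*p[:2],yaw,0]).x;print(r4.round(4))
x=r4;R=Ro.from_euler("z",x[2]).as_matrix()[:2,:2]
goal([*(R@[.003,0]+x[:2]),.024],np.degrees(x[2])-90)
E
```

```text
pos [ 0.4546 -0.2618  0.2775] axes [[-0.185, 0.959, -0.216], [0.294, 0.263, 0.919], [0.938, 0.106, -0.33]]
[[-205.7, 7.5], [-250.2, 106.0], [-176.6, 51.3], [242.2, -13.5], [-169.6, -3.1], [343.0, -23.6], [72.2, -89.4]]
122.14256775056973
0 [ 0.4506 -0.3157  1.7245] 1.6677434009915626 98.80653336654366 [0.3, 0.1, 0.1, -0.2, -0.2, 0.1, -0.0, 0.1, -0.6, -0.8, 0.5, -0.8, -0.0, 1.1]
0.005 [ 0.4504 -0.3146  1.7244] 9.968343651772962 98.80021265604906 [-0.7, -0.9, 1.0, 0.7, -1.6, -1.3, 1.5, -1.2, 0.4, 0.8, -0.5, 0.8, 0.0, 2.7]
[ 4.5060e-01 -3.1560e-01  1.7245e+00  6.0000e-04]
turn [ 0.0026  0.0024 -0.0031] shift before turn (tool) [0.0062 0.0003 0.1179] after turn [0.0059 0.0006 0.1179] world [-0.0003  0.0059 -0.1179]
```

```bash
python3 -m pendant '[[[0.002,0,0.03,0.0013,0.0012,0],[0.002,0,0.03,0.0013,0.0012,0],[0.002,0,0.03,0,0,-0.003],[0,0,0.02,0,0,0],[0,0,0.008,0,0,0],[0,0,0,0,0,0],[0,0,0,0,0,0]]]' 1 80
python3 -m pendant '[[[0,0,0,0,0,0],[0,0,0,0,0,0],[0,0,0,0,0,0],[0,0,0,0,0,0],[0,0,0,0,0,0],[0,0,0,0,0,0],[0,0,0,0,0,0]]]' -1 80
python3 - <<'E'
from h import *
goal([.4506,-.3127,.024],8.8)
E
```

```text
time: 7.1
tcp_pos: [0.449, -0.3127, 0.0236]
tool_rot: [-0.0, 0.651, 0.759, -0.0]
force: [0.3, -0.5, 1.2]
grip_width: 0.0855
gripper_force: 0.0
time: 7.8
tcp_pos: [0.4486, -0.3119, 0.0228]
tool_rot: [-0.001, 0.651, 0.759, -0.0]
force: [0.5, 1.0, 4.2]
grip_width: 0.0125
gripper_force: 78.7
turn [-0.0017 -0.002  -0.0003] shift before turn (tool) [-0.0011  0.0019 -0.0012] after turn [-0.0011  0.0019 -0.0012] world [ 0.002  -0.0008  0.0012]
```

```bash
python3 -m pendant '[[[0,0,-0.01,0,0,0],[0,0,-0.02,0,0,0],[0,0,-0.03,0,0,0],[0,0,-0.03,0,0,0],[0,0,-0.03,0,0,0],[0,0,-0.02,0,0,0],[0,0,-0.01,0,0,-0.06],[0,0,0,0,0,-0.057],[0,0,0,0,0,0],[0,0,0,0,0,0]]]'
python3 - <<'E'
from h import *
o=manip.get_obs();s=shot("wrist");np.savez("w5.npz",**{k:s[k] for k in("R","t","mtx","img")},p=o["tcp_pos"],q=o["tool_rot"])
cv2.imwrite("pics/w5.png",s["img"][60:330,140:440,::-1].repeat(2,0).repeat(2,1))
goal([.611,.0347,.17],15.5)
E
```

```text
time: 8.8
tcp_pos: [0.4476, -0.3115, 0.1716]
tool_rot: [-0.003, 0.606, 0.795, -0.0]
force: [-0.3, -0.1, -5.1]
grip_width: 0.0126
gripper_force: 78.4
turn [-0.0039 -0.0044 -0.0017] shift before turn (tool) [0.2905 0.2493 0.0019] after turn [0.2901 0.2498 0.0016] world [ 0.1632  0.3463 -0.0016]
```

View pics/w5.png

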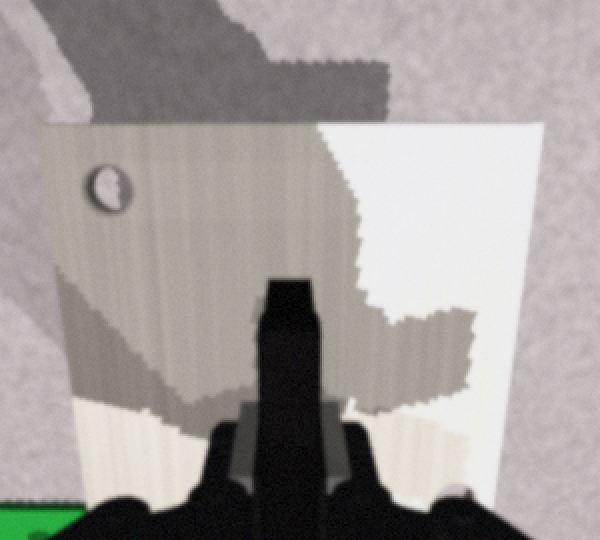

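The cover is held level. Its far corners are at crop (40,124) and (545,124), and hole 0 is at (109,189). I fit the cover pose in the hand from these.

```bash
cat > fit.py <<'E'
from h import *
from scipy.optimize import least_squares
s=dict(np.load("w5.npz"))
F=lambda u,v:np.array([u,v])/2+[140,60]-.25
pts=[((85,65,8),F(40,124)),((85,-65,8),F(545,124)),((68,48,8),F(109,189))]
edges=[(65,F(88,505)),(-65,F(497,500)),(65,F(62,310)),(-65,F(522,310))]
def line(T,y):
    a,b=[proj(s,T(np.array([x,y,8])/1e3)) for x in(-85,85)];d=(b-a)/np.linalg.norm(b-a);return a,np.array([-d[1],d[0]])
def res(q):
    R=Ro.from_euler("zyx",q[3:]).as_matrix();T=lambda x:R@x+q[:3]
    r=[proj(s,T(np.array(x)/1e3))-u for x,u in pts]
    for y,u in edges:
        a,n=line(T,y);r.append([n@(u-a)])
    return np.concatenate([*r,[q[4]/.01,q[5]/.01]])   # tilt prior 0.01 rad
r=least_squares(res,[.4476,-.3145,.148,np.radians(105.5),0,0]);q=r.x
print("cover world",q[:3].round(4),np.degrees(q[3:]).round(2),r.fun.round(2).tolist())
Rt=rot(s["q"]);Rc=Ro.from_euler("zyx",q[3:])
np.savez("grasp.npz",t=Rt.inv().apply(q[:3]-s["p"]),q=(Rt.inv()*Rc).as_matrix())
print("cover in tool",Rt.inv().apply(q[:3]-s["p"]).round(4), "TCP in cover",Rc.inv().apply(s["p"]-q[:3]).round(4))
E
python3 fit.py
```

```text
cover world [ 0.4492 -0.3153  0.149 ] [105.39  -0.26  -0.28] [-0.85, -0.3, 0.49, -0.31, 0.91, 0.76, 0.05, 0.47, -0.27, 0.38, -0.45, -0.49]
cover in tool [-0.0042  0.0006  0.0226] TCP in cover [0.004  0.0004 0.0227]
```

```bash
cat > bath.py <<'E'
from h import *
from scipy.optimize import least_squares
w=dict(np.load("w2.npz"));b=shot("top")
f=lambda c:np.array([90+c[0]/2,110+c[1]/2])-.25
# pins: centroid of visible brass ~ z 93
P=[(w,(68,48,94),(254.6,112.4),.5),(w,(-30,-53,94),(334.4,192.4),.5),
(w,(95,75,80),(235,91),1.2),(w,(-95,75,80),(239,236),1.2),
(b,(68,48,94),f((298,184)),.6),(b,(-30,-53,94),f((337,111)),.6)]
def res(q):
    R=Ro.from_euler("z",q[2]).as_matrix()
    return np.concatenate([(proj(s,R@(np.array(x)/1e3)+[q[0],q[1],0])-u)/e for s,x,u,e in P])
r=least_squares(res,[.611,.035,1.84],loss="soft_l1");q=r.x
print(q.round(4),np.degrees(q[2]).round(2),res(q).round(1).reshape(-1,2).tolist())
for sel in([0,1],[4,5]):
    r2=least_squares(lambda q:np.concatenate([(proj(P[i][0],Ro.from_euler("z",q[2]).apply(np.array(P[i][1])/1e3)+[q[0],q[1],0])-P[i][2]) for i in sel]),q);print(sel,r2.x.round(4),np.degrees(r2.x[2]))
np.savez("bath.npz",q=q)
E
python3 bath.py; cat > place.py <<'E'
from h import *
import sys
g=np.load("grasp.npz");q=np.load("bath.npz")["q"];h=float(sys.argv[1])
Rb=Ro.from_euler("z",q[2]).as_matrix();Rt=Rb@g["q"].T
goal(np.array([q[0],q[1],.08+h])-Rt@g["t"],R=Rt)
E
python3 place.py 0.06
```

```text
[0.6118 0.0338 1.8434] 105.62 [[-0.5, -0.6], [1.7, 1.8], [-2.4, -2.5], [0.4, -0.5], [1.1, 0.2], [1.0, -0.5]]
[0, 1] [0.6114 0.0339 1.8439] 105.65054747072189
[4, 5] [0.6114 0.0359 1.839 ] 105.36636122832064
turn [ 0.0033  0.0065 -0.0035] shift before turn (tool) [0.2934 0.2494 0.0092] after turn [0.2925 0.2504 0.0103] world [ 0.1624  0.3492 -0.009 ]
```

```bash
python3 -m pendant '[[[0.015,0.013,0,0,0,0],[0.03,0.025,0,0,0,0],[0.03,0.025,0,0,0,0],[0.03,0.025,0,0,0,0],[0.03,0.025,0,0,0,0],[0.03,0.025,0,0,0,0],[0.03,0.025,0,0,0,0],[0.03,0.025,0,0,0,0],[0.03,0.025,0,0,0,0],[0.02,0.02,0,0,0,0],[0.012,0.012,0,0.003,0.006,-0.003],[0.006,0.004,0.005,0,0,0],[0,0,0,0,0,0],[0,0,0,0,0,0]]]'; python3 place.py 0.022
```

```text
time: 10.3
tcp_pos: [0.6092, 0.0349, 0.1669]
tool_rot: [-0.005, 0.605, 0.796, -0.001]
force: [-0.5, -0.0, -4.1]
grip_width: 0.0127
gripper_force: 78.4
turn [-0.0008  0.0029 -0.0017] shift before turn (tool) [0.0018 0.002  0.0422] after turn [0.0017 0.002  0.0422] world [ 0.0011  0.0025 -0.0422]
```

```bash
python3 -m pendant '[[[0.001,0.001,0.015,0,0.003,-0.002],[0.001,0.001,0.015,0,0,0],[0,0,0.01,0,0,0],[0,0,0.001,0,0,0],[0,0,0,0,0,0],[0,0,0,0,0,0]]]'; python3 place.py 0.022
python3 - <<'E'
from h import *
s=shot("wrist");b=shot("top");np.savez("w6.npz",**{k:s[k] for k in("R","t","mtx","img")})
up=lambda i,k:cv2.resize(i[...,::-1],None,fx=k,fy=k,interpolation=cv2.INTER_CUBIC)
A=up(s["img"][80:330,150:450],1.33)
B=up(b["img"][135:225,205:300],4)
im=np.zeros((max(A.shape[0],B.shape[0]),A.shape[1]+B.shape[1],3),np.uint8);im[:A.shape[0],:A.shape[1]]=A;im[:B.shape[0],A.shape[1]:]=B
cv2.imwrite("pics/c6.png",im);print(A.shape,B.shape)
q=np.load("bath.npz")["q"];R=Ro.from_euler("z",q[2])
for x in((68,48,98),(-30,-53,98)):
  X=R.apply(np.array(x)/1e3)+[q[0],q[1],0];print((proj(s,X)-[150,80])*1.33,(proj(b,X)-[205,135])*4+[A.shape[1],0])
E
```

```text
time: 10.9
tcp_pos: [0.612, 0.0391, 0.1272]
tool_rot: [-0.006, 0.604, 0.797, 0.002]
force: [0.3, 0.2, -4.4]
grip_width: 0.0125
gripper_force: 78.4
turn [ 0.0032 -0.0005  0.002 ] shift before turn (tool) [-0.0012 -0.0021  0.0025] after turn [-0.0012 -0.002   0.0025] world [-0.0017 -0.0017 -0.0025]
(332, 399, 3) (360, 380, 3)
[65.36439628 98.13647549] [536.18776501 267.05386852]
[278.69774176 291.66585122] [614.31856983 119.22035153]
```

View pics/c6.png

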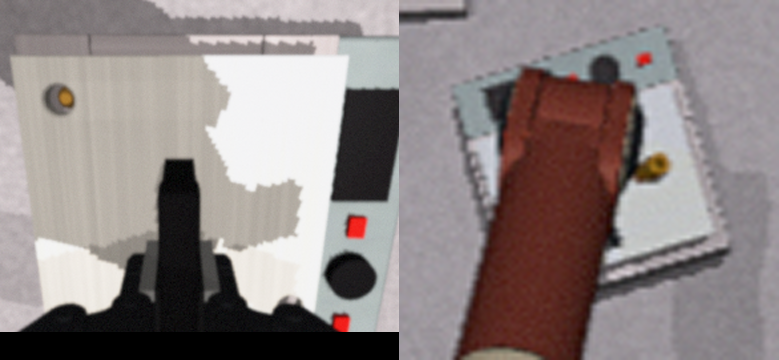

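The wrist half shows the brass pin inside hole 0 at about (66,97), close to the hole centre at (59,98), and the pin prediction of (65,98) matches. I measure the remaining offset numerically.

```bash
cat > off.py <<'E'
from h import *
from scipy.optimize import least_squares
s=dict(np.load("w6.npz"));im=s["img"];u0,v0=194,154
hsv=cv2.cvtColor(im,cv2.COLOR_RGB2HSV).astype(int);g=cv2.cvtColor(im,cv2.COLOR_RGB2GRAY).astype(int)
sub=np.s_[v0-14:v0+15,u0-14:u0+15]
for row in g[sub]:print(" ".join("%3d"%x for x in row))
br=(hsv[sub][...,0]<35)&(hsv[sub][...,1]>110);Y,X=np.nonzero(br);print("brass",X.mean()+u0-14,Y.mean()+v0-14,br.sum(),X.min(),X.max(),Y.min(),Y.max())
E
python3 off.py
```

```text
173 178 177 179 176 175 174 175 180 177 175 175 174 174 176 178 178 176 177 177 178 179 181 185 184 184 183 184 182
173 177 179 179 177 176 174 174 173 172 171 168 164 166 168 172 173 173 177 178 180 180 183 187 183 186 187 185 182
175 178 177 176 175 174 172 164 164 159 151 143 146 146 149 154 157 162 170 173 178 182 186 188 188 187 188 186 186
177 179 177 176 176 170 161 147 143 138 126 125 125 126 129 131 133 143 150 162 171 178 182 186 187 185 187 185 182
177 176 177 174 170 158 143 126 116 113 106 106 111 111 113 118 116 115 120 135 154 171 182 186 187 189 189 185 185
176 177 179 169 158 139 124 110  96  95  95 104 105 108 105 106  95  96  95 110 132 155 169 179 188 189 186 185 184
175 176 171 161 142 125 110  92  81  87  95 105 110 111 105  94  84  80  77  90 105 126 153 169 181 187 187 186 183
176 169 160 144 126 110  90  79  84  92 100 105 108 102  98  85  78  74  77  83  95 108 128 154 170 181 185 187 186
176 165 150 132 114  93  76  76  85  96 103 107 106 103  87  81  80  80  87  89  91  95 109 128 154 173 184 186 187
176 164 140 125  96  77  73  78  92 102 105 107 104  97 
[... 1621 characters left out ...]
99 101 101 106 107 118 121 129 135 141 149 163 175 182 186 185
185 180 177 175 170 163 153 145 128 119 110  98  94  96  95  98  95 101 109 115 127 137 147 159 169 182 186 185 184
184 180 179 179 175 171 166 159 148 139 127 118 109 105 102 105 107 107 112 119 132 143 158 167 175 186 188 188 186
181 180 178 177 180 173 174 169 162 153 148 139 137 127 122 122 126 127 134 137 150 160 169 175 183 184 189 189 186
184 182 178 178 178 177 176 173 167 166 162 158 154 151 150 148 150 155 152 163 165 169 175 181 185 186 191 188 182
183 180 177 177 177 178 176 176 176 170 170 170 168 170 163 165 165 169 167 172 174 177 180 180 185 184 187 189 187
brass 199.0924369747899 152.94957983193277 119 14 24 6 19
```

```bash
python3 - <<'E'
from h import *
s=dict(np.load("w6.npz"));o=manip.get_obs();print(o["tcp_pos"])
r=rot(o["tool_rot"])
for zt in(.1245,.127):
  H=at_z(s,(194,154.4),zt-.0227+.008);P=at_z(s,(199,153.5),.098)
  print(zt,H.round(4),P.round(4),"shift world",(P-H).round(4),"tool",r.inv().apply(P-H).round(4))
E
python3 place.py 0.022
```

```text
[0.61193371 0.03937367 0.12733326]
0.1245 [0.5475 0.0875 0.1098] [0.5471 0.0865 0.098 ] shift world [-0.0004 -0.0011 -0.0118] tool [-0.0011 -0.0006  0.0118]
0.127 [0.5482 0.088  0.1123] [0.5471 0.0865 0.098 ] shift world [-0.001  -0.0016 -0.0143] tool [-0.0014 -0.0014  0.0143]
turn [ 0.0033 -0.0007  0.0023] shift before turn (tool) [-0.0014 -0.0021  0.0027] after turn [-0.0014 -0.0021  0.0027] world [-0.0016 -0.0019 -0.0027]
```

```bash
python3 -m pendant '[[[-0.0014,-0.0017,0,0.003,0,0.002],[0,0,0.003,0,0,0],[0,0,0.003,0,0,0],[0,0,0.003,0,0,0],[0,0,0.003,0,0,0],[0,0,0,0,0,0]]]'; python3 place.py 0
```

```text
time: 11.6
tcp_pos: [0.6098, 0.0379, 0.1139]
tool_rot: [-0.007, 0.604, 0.797, -0.0]
force: [0.6, -0.7, -3.8]
grip_width: 0.0124
gripper_force: 78.4
turn [-0.0019 -0.0011  0.0005] shift before turn (tool) [-0.0007  0.0004  0.0113] after turn [-0.0007  0.0004  0.0113] world [ 0.0005 -0.0004 -0.0113]
```

```bash
python3 -m pendant '[[[0,0,0.003,0,0,0],[0,0,0.003,0,0,0],[0,0,0.002,0,0,0],[0,0,0.002,0,0,0],[0,0,0.001,0,0,0],[0,0,0,0,0,0]]]'; python3 place.py 0
```

```text
time: 12.2
tcp_pos: [0.6098, 0.0381, 0.1037]
tool_rot: [-0.007, 0.604, 0.797, 0.0]
force: [-0.7, -0.3, -2.4]
grip_width: 0.0125
gripper_force: 78.6
turn [-0.0014 -0.0013  0.0006] shift before turn (tool) [-0.0008  0.0003  0.001 ] after turn [-0.0008  0.0003  0.001 ] world [ 0.0005 -0.0006 -0.001 ]
```

```bash
python3 -m pendant '[[[0,0,0.001,0,0,0],[0,0,0.001,0,0,0],[0,0,0.001,0,0,0],[0,0,0,0,0,0]]]'
```

```text
time: 12.6
tcp_pos: [0.61, 0.0381, 0.1028]
tool_rot: [-0.007, 0.604, 0.797, 0.001]
force: [-5.7, 1.2, 9.4]
grip_width: 0.0125
gripper_force: 80.2
```

```bash
python3 -m pendant '[[[0,0,0,0,0,0],[0,0,0,0,0,0],[0,0,0,0,0,0],[0,0,-0.005,0,0,0],[0,0,-0.02,0,0,0],[0,0,-0.04,0,0,0],[0,0,-0.04,0,0,0],[0,0,-0.04,0,0,0],[-0.02,0,0,0,0,0],[0,0,0,0,0,0],[0,0,0,0,0,0]]]' 1
python3 - <<'E'
from h import *
s=shot("wrist");np.savez("w7.npz",**{k:s[k] for k in("R","t","mtx","img")})
cv2.imwrite("pics/w7.png",s["img"][60:330,140:440,::-1].repeat(2,0).repeat(2,1))
print(manip.get_obs()["tcp_pos"])
goal([.502,.33,.24],15.5)
E
```

```text
time: 13.7
tcp_pos: [0.6161, 0.0174, 0.2446]
tool_rot: [-0.008, 0.605, 0.796, -0.0]
force: [0.1, -0.2, -0.1]
grip_width: 0.0855
gripper_force: 0.0
[0.61589853 0.01831036 0.24409051]
turn [-0.0109 -0.0134  0.0026] shift before turn (tool) [ 0.3308 -0.0255  0.0088] after turn [ 0.3308 -0.0265  0.0041] world [-0.1139  0.3117 -0.0041]
```

View pics/w7.png

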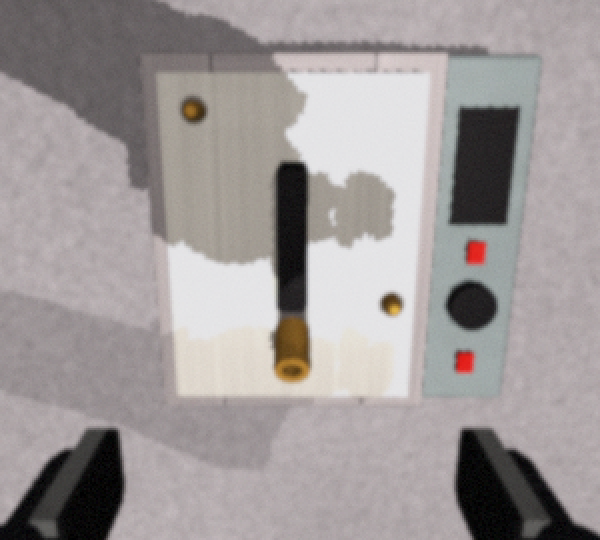

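Both pins show through their holes at (193,110) and (391,303). The plate sits squarely within the rim, and the mouth is at (292,369).

```bash
python3 -m pendant '[[[0.02,0,0,-0.011,-0.013,0.003],[0.04,-0.0035,0,0,0,0],[0.04,-0.0035,0,0,0,0],[0.04,-0.0035,0,0,0,0],[0.04,-0.0035,0,0,0,0],[0.04,-0.0035,0,0,0,0],[0.04,-0.0035,0,0,0,0],[0.04,-0.003,0,0,0,0],[0.02,-0.002,0,0,0,0],[0.01,0,0,0,0,0],[0,0,0,0,0,0],[0,0,0,0,0,0]]]' 1
cat > cov.py <<'E'
from h import *
from scipy.optimize import least_squares
s=dict(np.load("w7.npz"))
obj=np.array([[85,65,8],[85,-65,8],[-85,-65,8],[-85,65,8],[-57.7,0,35.2],[68,48,16],[-30,-53,16]],float)/1000
px=np.array([[155,70],[432,72],[409,398],[176,398],[292,369],[194,110],[391,302]],float)/2+[140,60]-.25
def res(q):
    R=Ro.from_euler("z",q[2]).as_matrix();return np.concatenate([proj(s,R@x+[q[0],q[1],q[3]]) for x in obj])-px.ravel()
r=least_squares(res,[.611,.035,1.84,.08]);print(r.x.round(4),np.degrees(r.x[2]),r.fun.round(1).tolist())
r=least_squares(lambda q:res([*q,.08]),[.611,.035,1.84]);q=r.x;print(q.round(4),np.degrees(q[2]),r.fun.round(1).tolist())
R=Ro.from_euler("z",q[2]).as_matrix();print("mouth",R@[-.0577,0,.0352]+[q[0],q[1],.08]);np.savez("cov.npz",q=q)
E
python3 cov.py
python3 - <<'E'
from h import *
s=shot("wrist");o=manip.get_obs();print(o["tcp_pos"])
np.savez("w8.npz",**{k:s[k] for k in("R","t","mtx","img")})
hsv=cv2.cvtColor(s["img"],cv2.COLOR_RGB2HSV)
m=((hsv[...,0]>105)&(hsv[...,0]<125)&(hsv[...,1]>120)).astype(np.uint8)
n,l,st,c=cv2.connectedComponentsWithStats(m)
for i in range(1,n):
    if st[i,4]>60:print(st[i],c[i])
print(proj(s,[.502,.341,.14]))
cv2.imwrite("pics/w8.png",cv2.resize(s["img"][110:310,180:380,::-1],None,fx=3,fy=3,interpolation=cv2.INTER_CUBIC))
E
```

```text
time: 14.95
tcp_pos: [0.5042, 0.3268, 0.2446]
tool_rot: [0.002, 0.606, 0.795, -0.0]
force: [0.0, -0.9, 0.1]
grip_width: 0.0858
gripper_force: 0.0
[0.6116 0.0345 1.8409 0.08  ] 105.47722711504497 [0.6, 0.4, -0.5, -0.5, -0.8, -1.1, 0.7, -1.8, 0.1, 0.9, -1.5, -0.7, 1.5, 2.7]
[0.6116 0.0345 1.8409] 105.47724820244899 [0.6, 0.4, -0.6, -0.5, -0.8, -1.1, 0.7, -1.8, 0.1, 0.9, -1.5, -0.7, 1.5, 2.7]
mouth [ 0.62703342 -0.02112858  0.1152    ]
[0.50457816 0.32626654 0.24489261]
[ 443   24   75   73 4196] [480.48546235  61.21210677]
[271 176  22  31 410] [282.00243902 190.66341463]
[ 429  268   57   49 2094] [456.79417383 291.92120344]
[286.0089221  198.26181864]
```

View pics/w8.png

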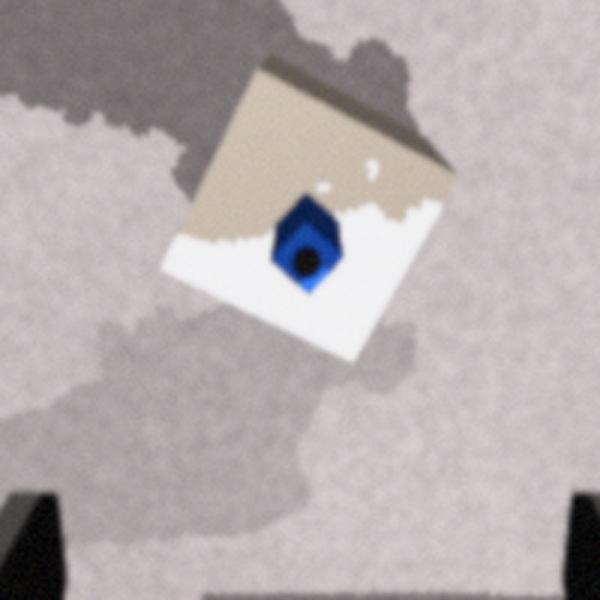

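The blue grip's top face is a diamond of about 45° at crop (307,255), and the cover fit gives z = 0.080, so it is flush. I fit the grip's position and yaw from its silhouette.

```bash
cat > sil.py <<'E'
from h import *
s=dict(np.load("w8.npz"))
hsv=cv2.cvtColor(s["img"],cv2.COLOR_RGB2HSV)
x0,y0=255,160;sub=np.s_[y0:y0+65,x0:x0+65]
m=((hsv[...,0]>100)&(hsv[...,0]<130)&(hsv[...,1]>110))[sub].astype(np.uint8)
hl=cv2.convexHull(np.argwhere(m)[:,::-1].astype(np.int32));m=cv2.fillConvexPoly(np.zeros((65,65),np.uint8),hl,1)
M=cv2.resize(m,None,fx=8,fy=8,interpolation=cv2.INTER_NEAREST)
def sil(q):
    R=Ro.from_euler("z",q[2]).as_matrix();P=[]
    for a in(-1,1):
        for b in(-1,1):
            for z in(.095,.14):P.append((proj(s,R@[a*.008,b*.008,0]+[q[0],q[1],z])-[x0,y0]+.5)*8)
    return cv2.fillConvexPoly(np.zeros(M.shape,np.uint8),cv2.convexHull(np.array(P).astype(np.int32)),1)
cost=lambda q:(sil(q)!=M).sum()/64
from scipy.optimize import minimize
best=min((minimize(cost,[.502,.338,np.radians(a)],method="Nelder-Mead",options=dict(initial_simplex=[[.502,.338,np.radians(a)],[.507,.338,np.radians(a)],[.502,.343,np.radians(a)],[.502,.338,np.radians(a+12)]])) for a in range(0,90,15)),key=lambda r:r.fun)
print(best.x[:2],np.degrees(best.x[2]),best.fun,m.sum())
a=shot("scene");b=shot("top");f=lambda c:(90+c[0]/2,110+c[1]/2)
cable=np.array([180+306/3,110+261/3])
print("cable/top",at_z(s,cable,.142),tri([b,s],[f((141,212)),cable]))
yaw=np.degrees(best.x[2])
for k in(0,90):goal([*best.x[:2],.102],yaw+k)
print(manip.get_obs()["joint_positions"])
E
python3 sil.py
```

```text
[0.49799429 0.34162712] 77.35564896094417 96.265625 470
cable/top [0.49818815 0.34173118 0.142     ] (array([0.50012719, 0.34090784, 0.13887757]), [[0.0, 0.5], [1.9, 0.5]])
turn [ 0.0013  0.0036 -1.0836] shift before turn (tool) [ 0.0168 -0.0028  0.1431] after turn [0.0098 0.0134 0.1432] world [-0.0067  0.0152 -0.1432]
turn [0.0033 0.0016 0.4872] shift before turn (tool) [ 0.0168 -0.0028  0.1431] after turn [ 0.0134 -0.0098  0.1432] world [-0.0067  0.0152 -0.1432]
[-0.84905459  0.54559395  0.38840249  1.56416143 -0.22211     1.07382965
 -0.13920488]
```

```bash
sed -i '/^a=shot/,$d' sil.py; cat >> sil.py <<'E'
I=s["img"][sub].astype(int)
for r in I[10:52:1]: print("".join("#" if p[2]-p[0]>50 else ("." if p.sum()>330 else "o") for p in r[8:45]))
m2=((I[...,2]-I[...,0]>40)|(I.sum(2)<180)).astype(np.uint8)
n,l,st,c=cv2.connectedComponentsWithStats(m2);k=1+np.argmax(st[1:,4]);m2=(l==k).astype(np.uint8);print(st[k],c[k])
M=cv2.resize(m2,None,fx=8,fy=8,interpolation=cv2.INTER_NEAREST)
for a in range(0,90,10):
    r=minimize(lambda p:cost([*p,np.radians(a)]),[.499,.341],method="Nelder-Mead",options=dict(initial_simplex=[[.499,.341],[.503,.341],[.499,.345]]));print(a,r.x.round(4),r.fun)
E
python3 sil.py
```

```text
[0.49799429 0.34162712] 77.35564896094417 96.265625 470
.....................................
.....................................
.....................................
.....................................
.....................................
..................oo.................
.................oooo................
................oo###oo..............
...............oo#####oo.............
..............oo#######oo............
.............oo#########oo...........
............oo###########oo..........
...........oo#############oo.........
...........oo##############oo........
..........oo################o........
.........oo##################o.......
.........o###################o.......
.........o###################o.......
.........o###################o.......
.........o###################o.......
.........o###################o.......
.........#####################.......
........o#####################o......
........o########oooo#########.......
........########oooooo#########......
........########ooooooo########......
........#######oooooooo########......
........#######oooooooo#######.......
.........######oooooooo######........
..........######ooooooo#####.........
...........#####oooooo#####..........
............#####oo########..........
..............############...........
...............##########............
................########.............
.................######..............
..................####...............
...................##................
.....................................
.....................................
.....................................
.....................................
[ 16  16  23  32 483] [27.01242236 31.75569358]
0 [0.4975 0.3411] 106.4375
10 [0.4981 0.341 ] 129.3125
20 [0.4986 0.3413] 133.671875
30 [0.4988 0.3415] 116.75
40 [0.4984 0.3412] 106.25
50 [0.4981 0.3414] 99.109375
60 [0.4984 0.3414] 95.703125
70 [0.4981 0.3411] 92.0
80 [0.498  0.3409] 90.46875
```

```bash
python3 -m pendant '[[[0,0,0.01,0,0,0.131],[0,0,0.01,0,0,0.131],[0,0,0.01,0,0,0.131],[0,0,0.01,0,0,0.131],[0,0,0.01,0,0,0.131],[0,0,0.01,0,0,0.131],[0,0,0,0,0,0],[0,0,0,0,0,0]]]' 1
python3 - <<'E'
from h import *
w=dict(np.load("w8.npz"))
print("holder",np.mean([at_z(w,(180+u/3,110+v/3),.095) for u,v in((262,68),(455,175),(353,360),(162,270))],0).round(4))
print([at_z(w,(180+u/3,110+v/3),.095).round(3).tolist() for u,v in((262,68),(455,175),(353,360),(162,270))])
s=shot("wrist");I=s["img"].astype(int)
c=proj(s,[.4983,.3414,.118]);print(c,manip.get_obs()["tcp_pos"])
x0,y0=int(c[0])-25,int(c[1])-27
for r in I[y0:y0+54]: print("".join("#" if p[2]-p[0]>50 else ("." if p.sum()>330 else "o") for p in r[x0:x0+50]))
print(x0,y0,proj(s,[.4983,.3414,.14])-[x0,y0])
goal([.4983,.3414,.102],150.5)
E
```

```text
time: 15.9
tcp_pos: [0.5043, 0.3277, 0.1853]
tool_rot: [0.001, 0.864, 0.504, 0.001]
force: [-0.1, 0.3, 0.1]
grip_width: 0.0855
gripper_force: 0.0
holder [0.4986 0.3419 0.095 ]
[[0.471, 0.387, 0.095], [0.541, 0.37, 0.095], [0.527, 0.298, 0.095], [0.454, 0.313, 0.095]]
[268.54407497 219.03989599] [0.50452757 0.32796613 0.18568514]
..................................................
..................................................
..................................................
..................................................
..................................................
..................................................
..................................................
..................................................
..................................................
..................ooooooooooooooooo...............
.................ooooooo##oooo###oo...............
................oo################oo..............
................o#################oo..............
................o#################oo..............
...............oo#################oo..............
....
[... 1469 characters left out ...]
.....
.............######oooooooo########...............
.............########ooooo#########...............
.............#########oo##########................
..............######..............................
..................................................
..................................................
..................................................
..................................................
..................................................
..................................................
243 192 [24.06116888 37.92901449]
turn [ 0.0035 -0.0017  0.0002] shift before turn (tool) [ 0.0085 -0.0123  0.0837] after turn [ 0.0086 -0.012   0.0837] world [-0.0062  0.0134 -0.0837]
```

```bash
python3 -m pendant '[[[0.0045,-0.006,0.01,0.0035,-0.0017,0],[0.004,-0.006,0.01,0,0,0],[0,0,0.03,0,0,0],[0,0,0.02,0,0,0],[0,0,0.014,0,0,0],[0,0,0,0,0,0]]]' 1
python3 -m pendant '[[[0,0,0,0,0,0],[0,0,0,0,0,0],[0,0,0,0,0,0],[0,0,0,0,0,0],[0,0,0,0,0,0],[0,0,0,0,0,0],[0,0,0,0,0,0]]]' -1 90
```

```text
time: 16.55
tcp_pos: [0.4957, 0.3416, 0.0985]
tool_rot: [-0.0, 0.864, 0.504, -0.003]
force: [-0.3, 0.3, 0.3]
grip_width: 0.0852
gripper_force: 0.0
time: 17.25
tcp_pos: [0.498, 0.342, 0.1018]
tool_rot: [-0.0, 0.864, 0.503, 0.0]
force: [-0.0, 0.5, 4.3]
grip_width: 0.0149
gripper_force: 87.6
```

```bash
python3 -m pendant '[[[0,0,-0.02,0,0,0],[0,0,-0.04,0,0,0],[0,0,-0.04,0,0,0],[0,0,-0.02,0,0,-0.131],[0,0,-0.02,0,0,-0.131],[0,0,-0.02,0,0,-0.131],[0,0,-0.02,0,0,-0.131],[0,0,-0.01,0,0,-0.131],[0,0,-0.01,0,0,-0.131],[0,0,0,0,0,0],[0,0,0,0,0,0]]]'
cat > aim.py <<'E'
from h import *
import sys
back=float(sys.argv[1]);q=np.load("cov.npz")["q"]
R=Ro.from_euler("z",q[2]).as_matrix();M=R@[-.0577,0,.0352]+[q[0],q[1],.08]
X=R[:,0];t=np.radians(25);a=np.sin(t)*X-np.cos(t)*np.array([0,0,1]);y=-R[:,1]
Rt=np.column_stack([np.cross(y,a),y,a])
if __name__=="__main__":
    print("tcp target",M-a*(.0968+back));goal(M-a*(.0968+back),R=Rt);print(manip.get_obs()["joint_positions"].round(2))
E
python3 aim.py .025
cat > tip.py <<'E'
from h import *
o=manip.get_obs();s=shot("wrist");I=s["img"].astype(int)
e=np.array(o["tcp_pos"])+rot(o["tool_rot"]).apply([0,0,.0968]);c=proj(s,e);k=proj(s,e-rot(o["tool_rot"]).apply([0,0,.05]));print("pred tip",c,"mid",k)
x0,y0=int(c[0])-20,int(c[1])-35
g=cv2.cvtColor(s["img"],cv2.COLOR_RGB2GRAY)
for v in range(y0,y0+75,2):print(v," ".join("%3d"%p for p in g[v,x0:x0+42:1]))
print("x0",x0);cv2.imwrite("pics/tip.png",s["img"][...,::-1])
E
python3 tip.py
```

```text
time: 18.35
tcp_pos: [0.4975, 0.3415, 0.3004]
tool_rot: [-0.001, 0.607, 0.795, -0.001]
force: [-1.1, -1.0, -1.1]
grip_width: 0.0151
gripper_force: 88.6
tcp target [ 0.64076979 -0.07073682  0.22558829]
turn [-0.0015  0.4366 -0.0035] shift before turn (tool) [-0.4354  0.0296  0.0748] after turn [-0.4263  0.0281 -0.1163] world [ 0.1433 -0.4122 -0.0748]
[-0.88  0.51  0.41  1.47 -0.21  1.21 -0.18]
pred tip [284.36121463 216.99865556] mid [284.40942276 240.85194255]
181 245 245 243 245 244 244 245 245 244 245 245 246 245 245 244 245 245 243 243 240 237 236 236 239 242 243 243 245 244 244 245 245 245 244 244 244 243 245 245 245 245 244
183 244 244 245 245 244 244 244 245 244 245 244 244 245 244 244 244 241 235 212 181 157 147 154 169 199 227 241 243 244 244 245 244 244 245 245 244 245 245 244 245 245 244
185 244 244 245 244 245 244 244 244 245 245 244 245 244 244 244 242 233 193 140 107 102  99  97 100 116 166 221 239 244 245 244 244 244 244 245 245 244 245 245 244 245 245
187 244 244 244 244 244 245 245 245 245 244 245 244 245 245 244 241 228 173 119  99  98 100  97  96 102 149 207 237 244
[... 5207 characters left out ...]
3 203
249 171 173 177 179 182 176 182 181 172 172 171 173 178 176 153 102  65  60  65  63  64  60  60  61  60  74 128 183 204 202 205 206 206 206 204 204 204 206 204 201 204 207
251 178 178 176 178 177 173 175 178 174 174 173 179 178 173 141  96  64  60  64  65  65  64  64  59  59  72 117 172 196 203 201 206 204 202 200 202 205 206 206 205 203 200
253 183 184 178 178 177 175 177 179 180 179 180 182 181 170 137  92  58  59  60  63  61  62  60  62  59  69 113 160 194 202 207 210 207 207 206 205 206 210 210 210 205 201
255 177 179 179 180 179 176 177 179 181 183 182 181 180 167 132  89  62  61  61  62  57  60  57  58  59  67 103 159 192 203 205 208 209 207 206 206 205 203 206 208 209 204
x0 264
```

```bash
python3 -m pendant '[[[-0.02,0.001,0,0,0,0],[-0.04,0.003,0,0,0,0],[-0.04,0.003,0,0,0,0],[-0.04,0.003,0,0,0,0],[-0.04,0.003,0,0,0,0],[-0.04,0.003,0,0,0,0],[-0.04,0.003,0,0,0,0],[-0.04,0.003,0,0,0,0],[-0.04,0.003,0,0,0,0],[-0.04,0.003,0,0,0,0],[-0.035,0.002,0,0,0,0],[-0.02,0,0,0,0,0],[0,0,0,0,0.11,0],[0,0,0,0,0.11,0],[0,0,0,0,0.11,0],[0,0,0,0,0.106,-0.003],[0,0,0,0,0,0],[0,0,0,0,0,0]]]'; python3 aim.py .025
```

```text
time: 20.2
tcp_pos: [0.6426, -0.0695, 0.2997]
tool_rot: [-0.173, 0.591, 0.777, 0.13]
force: [1.1, 0.8, -0.7]
grip_width: 0.015
gripper_force: 88.6
tcp target [ 0.64076979 -0.07073682  0.22558829]
turn [-0.0025  0.0009  0.0001] shift before turn (tool) [-0.0319 -0.0019  0.067 ] after turn [-0.0319 -0.0021  0.0669] world [-0.0018 -0.0012 -0.0741]
[ 0.11  0.7   0.29  1.18 -0.53  1.57  0.71]
```

```bash
python3 -m pendant '[[[-0.01,-0.0005,0.02,-0.0025,0.001,0],[-0.01,-0.0005,0.02,0,0,0],[-0.01,-0.0005,0.02,0,0,0],[-0.002,-0.0005,0.007,0,0,0],[0,0,0,0,0,0],[0,0,0,0,0,0]]]'; python3 aim.py .025
cat > see.py <<'E'
from h import *
import sys
from aim import M,a,R
o=manip.get_obs();s=shot("wrist");I=s["img"].astype(int)
e=np.array(o["tcp_pos"])+rot(o["tool_rot"]).apply([0,0,.0968])
print("pred tip",proj(s,e),"mouth",proj(s,M),"base",proj(s,M+a*.03))
x0,y0=int(proj(s,M)[0])-30,int(proj(s,M)[1])-50
for v in range(y0,y0+90,1):
    print(v,"".join("B" if p[0]-p[2]>45 else ("#" if p.sum()<250 else ("o" if p.sum()<420 else ".")) for p in I[v,x0:x0+62]))
print("x0",x0)
E
python3 see.py .025
```

```text
time: 20.8
tcp_pos: [0.6418, -0.0695, 0.2282]
tool_rot: [-0.171, 0.589, 0.778, 0.132]
force: [-0.1, -0.1, -0.4]
grip_width: 0.0149
gripper_force: 88.6
tcp target [ 0.64076979 -0.07073682  0.22558829]
turn [0.0027 0.0006 0.0049] shift before turn (tool) [-0.0019 -0.0013  0.002 ] after turn [-0.0019 -0.0013  0.002 ] world [-0.001  -0.0012 -0.0026]
[ 0.11  0.74  0.28  1.29 -0.55  1.42  0.78]
pred tip [284.3220938  216.98745379] mouth [282.57730103 209.30072055] base [282.64352096 200.39078086]
159 ......................o##############o........................
160 ......................o##############o........................
161 ......................o##############o........................
162 ......................o##############o........................
163 ......................o##############o........................
164 ......................o##############o........................
165 ......................o##############o........................
166 ......................o##############o........................
167 ......................o##############o........................
1
[... 4732 characters left out ...]
.......................
239 .......................ooooo###ooooooo........................
240 ooooooooooooooooooooooooooo####ooooooooo...oooo...............
241 ooooooooooooooooooooooooooo###ooooooo#oooooooooooo............
242 ooooooooooooooooooooooooooo###oooooo#ooooooooooooooo..........
243 ooooooooooooooooooooooooooo###ooooooooooooooooooooooooo.......
244 oooooooooooo.oooooooooooooo###ooooooo#oooooooooooooooooo......
245 ooooooooooooooooooooooooooo###oooooo#oooooooooooooooooooo.....
246 ooooooooooooooooooooooooooo###oooooooooooooooooooooooooooo....
247 ooooooooooooooooooooooooooo###ooooooo#ooooooooooooooooooooooo.
248 ooooooooooooooooooooooooooo####oooooo#oooooooooooooooooooooooo
x0 252
```

```bash
python3 -m pendant '[[[-0.001,-0.001,0.005,0.0027,0,0.004],[-0.0008,-0.0006,0.01,0,0,0],[0,0,0.006,0,0,0],[0,0,0,0,0,0],[0,0,0,0,0,0]]]'; python3 aim.py .005; python3 see.py .005 | sed -n '1p;30,75p;92p'
```

```text
time: 21.35
tcp_pos: [0.6375, -0.0638, 0.2067]
tool_rot: [-0.173, 0.592, 0.777, 0.131]
force: [0.4, 0.3, -0.4]
grip_width: 0.0154
gripper_force: 88.6
tcp target [ 0.63851423 -0.06259097  0.20746213]
turn [-0.0017 -0.001  -0.0016] shift before turn (tool) [ 0.0011  0.0013 -0.0003] after turn [ 0.0011  0.0013 -0.0003] world [0.001  0.0012 0.0007]
[ 0.1   0.75  0.28  1.33 -0.56  1.38  0.79]
pred tip [284.3220981  216.98789035] mouth [285.97126874 214.05198099] base [285.84299634 204.03223299]
192 ..............................................................
193 ..............................................................
194 ..........................o..o.....oo.........................
195 ........................oBBBBBBBBBoooo........................
196 ........................BBBBBBBBBBBBBB........................
197 ........................BBBBBBBBBBBBBB........................
198 ........................BBBBBBBBBBBBBB........................
199 .......................oBBBBBBBBBBBBBBo.......................
200 .......................oBBBBBBBBBBBBBBo.......................
20
[... 1783 characters left out ...]
.......................
228 .......................oo###oooooo............................
229 ........................o###oooooo............................
230 .......................ooo#oooooooo...........................
231 .......................oo##oooooooo...........................
232 .......................ooo##ooooooo...........................
233 .......................oo###ooooooo...........................
234 .......................oo###ooooooo...........................
235 .......................oo###ooooooo...........................
236 .......................oo###ooooooo...........................
237 ......................ooo###ooooooo...........................
x0 255
```

```bash
python3 -m pendant '[[[0.0006,0.001,0,-0.001,0,-0.001],[0,0,0.004,0,0,0],[0,0,0.004,0,0,0],[0,0,0.004,0,0,0],[0,0,0.003,0,0,0],[0,0,0,0,0,0],[0,0,0,0,0,0]]]'; python3 aim.py -.01; python3 see.py .005 | sed -n '1p;38,70p;92p'
```

```text
time: 22.1
tcp_pos: [0.6367, -0.0571, 0.1936]
tool_rot: [-0.173, 0.591, 0.777, 0.131]
force: [0.0, 0.0, -1.2]
grip_width: 0.0149
gripper_force: 88.6
tcp target [ 0.63682256 -0.05648158  0.19386752]
turn [-0.0004 -0.0006 -0.0005] shift before turn (tool) [ 0.0006  0.0003 -0.    ] after turn [ 0.0006  0.0003 -0.    ] world [0.0001 0.0006 0.0003]
[ 0.09  0.76  0.27  1.36 -0.56  1.35  0.8 ]
pred tip [284.3222284  216.98784561] mouth [284.67835342 220.42486373] base [284.63577978 209.2262338 ]
206 ......................oBBBBBBBBBBBBBBBBo......................
207 ......................oBBBBBBBBBBBBBBBBo......................
208 ......................oBBBBBBBBBBBBBBBBo......................
209 .....................oBBBBBBBBBBBBBBBBBB......................
210 .....................oBBBBBBBBBBBBBBBBBBo.....................
211 .....................oBBBBBBBBBBBBBBBBBBo.....................
212 ....................oBBBBBBBBBBBBBBBBBBBo.....................
213 ....................oBBBBBBBBBBBBBBBBBBBo.....................
214 ....................oBBBBBBBBBBBBBBBBBBBB.....................
215
[... 911 characters left out ...]
.......................
229 ......................oooo##ooooooooB.........................
230 .....................ooooo###ooooooo..........................
231 .....................ooooo###ooooooo..........................
232 .....................ooooo##oooooooo..........................
233 .....................ooooo###ooooooo..........................
234 ......................oooo###ooooooo..........................
235 .......................ooo###ooooooo..........................
236 .......................ooo###ooooooo..........................
237 .......................ooo###ooooooo..........................
238 .......................ooo##oooooooo..........................
x0 254
```

```bash
python3 -m pendant '[[[0.0003,0.0002,0.005,0,0,0],[0,0,0.006,0,0,0],[0,0,0.006,0,0,0],[0,0,0.006,0,0,0],[0,0,0.006,0,0,0],[0,0,0.006,0,0,0],[0,0,0,0,0,0]]]'; python3 aim.py -.045; python3 -m pendant '[[[0,0,0.004,0,0,0],[0,0,0.004,0,0,0],[0,0,0.002,0,0,0],[0,0,0,0,0,0]]]'; python3 aim.py -.055
```

```text
time: 22.85
tcp_pos: [0.6324, -0.0417, 0.161]
tool_rot: [-0.174, 0.591, 0.777, 0.131]
force: [0.3, 0.2, -0.5]
grip_width: 0.0148
gripper_force: 88.6
tcp target [ 0.63287532 -0.04222634  0.16214674]
turn [-0.0019 -0.0018 -0.0006] shift before turn (tool) [-0.0001  0.0003 -0.0013] after turn [-0.0001  0.0003 -0.0013] world [ 0.0005 -0.0005  0.0011]
[ 0.07  0.78  0.26  1.42 -0.58  1.27  0.82]
time: 23.25
tcp_pos: [0.6315, -0.0381, 0.1527]
tool_rot: [-0.173, 0.591, 0.777, 0.131]
force: [-0.2, 0.3, -0.8]
grip_width: 0.0148
gripper_force: 88.6
tcp target [ 0.63174754 -0.03815341  0.15308367]
turn [-0.0009 -0.0011 -0.0005] shift before turn (tool) [ 0.0001  0.0002 -0.0004] after turn [ 0.0001  0.0002 -0.0004] world [ 0.0002 -0.0001  0.0004]
[ 0.07  0.79  0.26  1.43 -0.58  1.25  0.82]
```

```bash
python3 -m pendant '[[[0,0,0.004,0,0,0],[0,0,0.004,0,0,0],[0,0,0.004,0,0,0],[0,0,0.004,0,0,0],[0,0,0.004,0,0,0],[0,0,0,0,0,0]]]'; python3 aim.py -.075; python3 -m pendant '[[[0,0,0.004,0,0,0],[0,0,0.004,0,0,0],[0,0,0.002,0,0,0],[0,0,0.002,0,0,0],[0,0,0,0,0,0]]]'; python3 aim.py -.09
```

```text
time: 23.85
tcp_pos: [0.6296, -0.0307, 0.1357]
tool_rot: [-0.172, 0.591, 0.777, 0.131]
force: [-0.1, -0.7, 2.6]
grip_width: 0.0143
gripper_force: 89.6
tcp target [ 0.62949198 -0.03000756  0.13495751]
turn [ 0.0005 -0.0002 -0.0005] shift before turn (tool) [0.0003 0.     0.0009] after turn [0.0003 0.     0.0009] world [-0.0002  0.0007 -0.0007]
[ 0.06  0.8   0.25  1.46 -0.6   1.21  0.83]
time: 24.35
tcp_pos: [0.6284, -0.0259, 0.125]
tool_rot: [-0.172, 0.591, 0.777, 0.131]
force: [-1.4, -2.1, 5.3]
grip_width: 0.0147
gripper_force: 89.6
tcp target [ 0.62780031 -0.02389817  0.12136289]
turn [ 0.0007 -0.0001 -0.0004] shift before turn (tool) [ 0.0003 -0.      0.0042] after turn [ 0.0003 -0.      0.0042] world [-0.0006  0.002  -0.0037]
[ 0.06  0.81  0.25  1.47 -0.6   1.19  0.84]
```

```bash
python3 -m pendant '[[[0,0,0.002,0,0,0],[0,0,0.001,0,0,0],[0,0,0.001,0,0,0],[0,0,0,0,0,0]]]'; python3 -m pendant '[[[0,0,0.001,0,0,0],[0,0,0.001,0,0,0],[0,0,0,0,0,0]]]'; python3 aim.py -.09
```

```text
time: 24.75
tcp_pos: [0.6279, -0.0244, 0.1216]
tool_rot: [-0.172, 0.591, 0.777, 0.131]
force: [-0.6, -1.3, 6.1]
grip_width: 0.0151
gripper_force: 89.6
time: 25.05
tcp_pos: [0.628, -0.0244, 0.1214]
tool_rot: [-0.172, 0.591, 0.777, 0.132]
force: [-1.2, -3.0, 10.4]
grip_width: 0.0147
gripper_force: 90.3
tcp target [ 0.62780031 -0.02389817  0.12136289]
turn [ 0.0018  0.0004 -0.0001] shift before turn (tool) [ 0.0004 -0.      0.0002] after turn [ 0.0004 -0.      0.0002] world [-0.0002  0.0005 -0.    ]
[ 0.06  0.81  0.25  1.48 -0.61  1.18  0.84]
```

```bash
python3 -m pendant '[[[0,0,0.001,0,0,0],[0,0,0.001,0,0,0],[0,0,0.001,0,0,0],[0,0,0,0,0,0]]]'; python3 aim.py -.09|sed -n 2p;python3 -m pendant '[[[0,0,0.001,0,0,0],[0,0,0.001,0,0,0],[0,0,0,0,0,0]]]'; python3 aim.py -.09|sed -n 2p
```

```text
time: 25.45
tcp_pos: [0.628, -0.0244, 0.1213]
tool_rot: [-0.171, 0.591, 0.777, 0.132]
force: [-4.3, -6.4, 21.6]
grip_width: 0.0151
gripper_force: 91.6
turn [0.0035 0.001  0.0002] shift before turn (tool) [ 0.0005 -0.      0.0001] after turn [ 0.0005 -0.      0.0001] world [-0.0002  0.0005  0.0001]
time: 25.75
tcp_pos: [0.628, -0.0244, 0.1212]
tool_rot: [-0.17, 0.592, 0.777, 0.133]
force: [-5.5, -7.3, 28.4]
grip_width: 0.0149
gripper_force: 92.7
turn [0.0047 0.0013 0.0002] shift before turn (tool) [ 0.0005 -0.      0.0001] after turn [ 0.0005 -0.      0.0001] world [-0.0002  0.0005  0.0001]
```

```bash
python3 -m pendant '[[[0,0,-0.002,0,0,0],[0,0,-0.002,0,0,0],[0,0,0,0,0,0]]]'; python3 -m pendant '[[[0,0,0,0,0,0],[0,0,0,0,0,0],[0,0,0,0,0,0],[0,0,-0.005,0,0,0],[0,0,-0.02,0,0,0],[0,0,-0.03,0,0,0],[0,0,-0.03,0,0,0],[0,0,-0.03,0,0,0],[0,0,0,0,0,0],[0,0,0,0,0,0]]]' 1
cat > chk.py <<'E'
from h import *
from aim import M,a,R
s=shot("wrist");I=s["img"].astype(int)
for d in(0,.045):print(d,proj(s,M-a*d))
c=proj(s,M-a*.02).astype(int);x0,y0=c[0]-32,c[1]-40
for v in range(y0,y0+85):print(v,"".join("B" if p[0]-p[2]>45 else("b" if p[2]-p[0]>45 else("#" if p.sum()<250 else ".")) for p in I[v,x0:x0+64]))
cv2.imwrite("pics/end.png",s["img"][...,::-1]);print(x0)
E
python3 chk.py 0
```

```text
time: 26.05
tcp_pos: [0.628, -0.0244, 0.1213]
tool_rot: [-0.171, 0.591, 0.777, 0.132]
force: [-2.0, -3.5, 14.0]
grip_width: 0.0149
gripper_force: 90.4
time: 27.05
tcp_pos: [0.6404, -0.0697, 0.222]
tool_rot: [-0.172, 0.591, 0.777, 0.131]
force: [-0.4, 0.1, -1.1]
grip_width: 0.0853
gripper_force: 0.0
0 [284.28748131 208.82597943]
0.045 [284.34368321 226.50581134]
175 ............................#########...........................
176 ................................................................
177 ................................................................
178 ................................................................
179 ................................................................
180 ................................................................
181 ................................................................
182 ................................................................
183 ................................................................
184 ................................................................
185 ..........................................
[... 4432 characters left out ...]
......
250 .................###################.........#...####......#....
251 #.#..###.#...#################.#.#..###.##.##########..#########
252 ..######.##.############.####...#.#......#..#########.......#...
253 .#######.########.#.##.#####...#.#.........######.#..#..#.#.....
254 ######...#######.######.#####..#.......##..##########..##.......
255 ####.#..###########.#########.##.###...##.#.#####.#..#.....#....
256 ..###....############..#.####.#.##.#.........##...##..#....#....
257 #######....#.#########...###...#######............#.#...#.#.....
258 ..#.###...#....##.##..#.#####..######................###.#......
259 ..###.#..###..#..##.#.....#..###.###...............####..#......
252
```

```bash
python3 -c "
from rig import manip
print(manip.finish_job())"
```

```text
the job is handed in; nothing more can be done
None
```

The job is handed in at about 27 s: the cover lies flush over both pins, the probe is pushed through the guide to its hard stop at the tube's mouth, the gripper is open and clear, and the arm kept clear of the bottles, jars and beaker (not re-checked at the end).

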